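Set the fume extractor to its third notch and start it

TASK

Set the air flow of the glue bench's fume extractor: with the fingertips gently push the red lever on the grey control box along its slot, away from its off end (the end near the green button), and stop at the third click; the off position is not counted, and the lever must not run past the third notch. Then press the green start button right down and let it come back up. Do not grip the lever, and leave the brown bottle, the red thread spool and the wax block beside the box where they stand.

Things in the scene. Friction and masses are not known exactly. Their poses are not given: they have to be found in the camera images.
- control_box: grey control box, fixed to the table, 130 x 220 x 60 mm (x, y, z); origin at the centre of its underside, on the table, z up; its flat top panel is 60 mm up. The lever's slot runs along the box's y axis at x = -25 mm, from y = -40 mm (off) to y = +40 mm (fifth notch, full air). White lines beside the slot mark off and five notches, 16 mm apart, getting longer towards more air
- flow_lever (a joint): travel of the red lever along the box's +y axis, in m: 0 = off (every start), then notches at 0.016, 0.032, 0.048 (the third), 0.064 and 0.080. A click mechanism holds it in each notch: pushing it on, the resistance rises to 6 to 8 N about 4 mm out of the notch, then falls, and from half-way (8 mm) the lever snaps forward by itself into the next notch. Moving it fast adds drag (4 N at 0.1 m/s). Once in a notch it stays there
- lever_middle (a point): point on the lever's middle, 25 mm above the box's top panel and 85 mm above the table; moves with the lever. The lever's red paddle is 30 mm (across the slot) x 12 mm (along it), standing from 13 to 45 mm above the panel on a thin stem
- start_button (a joint): how far the green start button is pressed, in m: 0 = up, 0.006 = right down; sprung, takes about 5 N to push right down and comes back by itself
- start_button_top (a point): centre of the top of the green button, 28 mm across; pressed straight down. It stands on the box's top panel at x = +42 mm, y = -60 mm in the box's frame
- dye_bottle: small brown bottle with a black cap, loose, 39 mm across and 86 mm high, to the right of the box; origin under its centre
- red_spool: spool of red thread, loose, upright, 46 mm across and 60 mm high, to the left of the box; origin under its centre
- wax_block: yellow block of wax, loose, 37 x 53 x 24 mm, to the right of the box; origin under its centre

How it is judged:
By the outcome, as a careful person would: the job done as asked, in the order asked, and still so for the second after the job is handed in, with the robot touching nothing.
It also fails if it takes over 54 s, if anything falls off the work surface, if the arm or the gripper's body presses on something with over 40 N, if the wrist force passes 120 N, or if a joint passes its speed limit or range.

ROBOT

A 6-joint arm with a two-finger parallel gripper is mounted at the origin on a cart in front of the work surface, level with it; the furniture and walls round the work are solid. World frame = base frame: x ahead of the robot, y to its left, z up, the work surface at z = 0. Lengths are in m, angles in rad, forces in N, time in s.
With the tool pointing down it reaches from about 0.35 to 0.975 m from the base axis. Payload 4.9 kg.
Tool frame: the origin (TCP) lies at the very end of the fingers, on their centre line; the grasp point (between the pads) lies manip.grip_point_offset behind it (manip.grip_point_offset is the distance from the TCP to the grasp point, in m); z points along the fingers, y is the line along which they close (so a half turn about z gives the same grasp; the last joint's range is limited). The gripper opens to 85 mm and grips with 20 to 120 N. Pads are 22 mm wide; open, the fingers measure 114 mm over their backs; the gripper's body (76 mm by 85 mm) begins 54 mm behind the grasp point. The pads swing forward as they close: fully open they stand 13 mm farther back than shut.
Start: joints at [-1.468, 0.053, 1.613, -0, 1.476, -0.119], TCP at [0.137, -0.61, 0.231] pointing down, gripper open.
Joint ranges: [-3.01, 3.01], [-1.01, 2.22], [0.06, 2.58], [-1.02, 4.17], [0.09, 2.62], [-3.14, 3.14]. Speed limits (rad/s): [2.57, 2.57, 3.14, 3.14, 3.14, 3.14].

INTERFACE

Orientations are given as a unit quaternion [w, x, y, z].
In Python, from plant import manip gives the robot as it stands.
- The arm moves only by the shell command python3 -m crank 'ROWS' [OPENING]. ROWS is JSON, a list of rows, each an object of numbers: "x", "y", "z": the shift along the tool's x, y, z in cm; "turn": the turn about the tool's z in rad. In form: [{"x": .., "y": .., "z": .., "turn": ..}, ...]. A call has 1 to 5 rows; each row shifts and turns the commanded pose from where the row before left it, along the tool's axes as they then stand; what a row does not reach is not made up. A row lasts 1/10 s, in which the tool goes at most 50 mm and 8.59 degrees, less where a joint would pass 70% of its speed; a pose out of reach is approached as far as the arm can. A call with a gripper value outside its range is refused whole. OPENING is the opening in per cent of the stroke, from 0 (shut) to 100 (fully open), set as the call begins (- or left out, the last holds). The fingers move at their own pace and stop on an object; the grip force is fixed at half the most. Time passes only in rows, so rows that do not move let the fingers close. It gives the time, the measured TCP pose, the force, the opening and the grip force at its end, in the units of the state.
- manip.state(): the state, without advancing time (a new reading comes with each control period).
- manip.grab_frame(name): name is "scene" or "side" or "wrist"; returns (picture, depth): 384x512x3 uint8, red, green, blue; 384x512 float32, m along the optical axis (not along the pixel's ray), 0 where there is no reading.
- manip.camera_model(name): a dict with "mtx" (3x3 intrinsics, pixels), "world_to_cam" (4x4, takes a point from world to camera coordinates). Camera axes: x right, y down, z forward; pixel columns grow to the right and rows downward; lengths in m; the calibration is good to about 2 mm. A picture is of the moment at which its call begins: read the wrist's pose just before it. camera_model takes no time and is no camera call; for the wrist camera it gives the pose at the moment of the call.
- manip.job_done(): hands the job in; it is judged then, once.
The state is a dict: "time": time; "joint_pos": joint angles; "joint_vel": joint speeds; "joint_efforts": joint torques, N m; "tool_pos": TCP position; "tool_rot": TCP orientation; "contact_force": force on the tool from outside, world axes, zero at the start; "ft_torque": the same for the moment, N m; "gripper_width": opening from 0.0 (shut) to 1.0 (fully open); "grasp_force": force on a finger pad.
Only numpy, scipy, OpenCV 4.12 (cv2) and the standard library are available. Lean on these libraries where they do the work, as an engineer would, in place of code of your own. Each camera call takes 0.05 s, during which the arm holds its last target. There are 200 camera calls.

## Working session

There is one attempt and no reset: what is moved stays moved. The work goes in short steps, Python scripts to look and compute and a shell command to move; the robot and the scene stay as the last step left them, time stands still between calls to the robot, and variables do not carry over. Pictures are saved under pics/ and viewed, at most 10 in all, crops included, and the job is handed in when it is done.

```bash
mkdir -p pics; ls
python3 - <<'E'
from plant import manip
import cv2,numpy as np
s=manip.state();print(s['time'],s['tool_pos'],s['tool_rot'],s['gripper_width'],manip.grip_point_offset)
for n in("scene","side"):
    p,d=manip.grab_frame(n);cv2.imwrite(f"pics/{n}0.png",p[...,::-1]);np.savez(f"pics/{n}0.npz",p=p,d=d,**manip.camera_model(n))
E
```

```text
pics
0.0 [ 0.13743025 -0.60906285  0.23004816] [-1.04097237e-03  9.93855306e-01  1.10682184e-01  1.97400111e-05] 1.0022969255440457 0.0187
```

View pics/scene0.png

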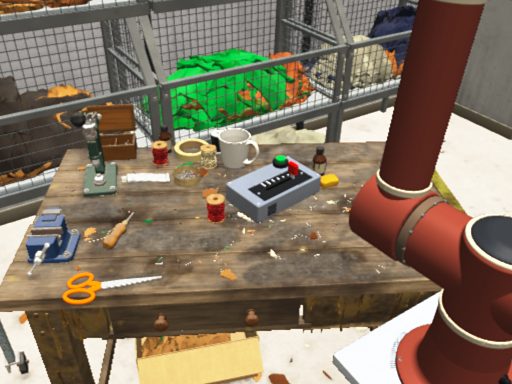

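View pics/side0.png

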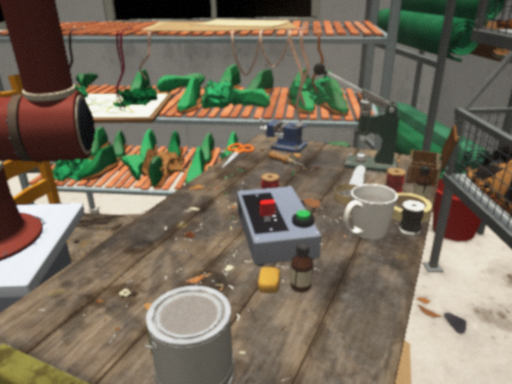

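The scene view shows the grey box near (273,190), the red lever at (293,168), the green button at (281,161), the spool at (215,207), the bottle at (319,158) and the wax at (329,181). The side view shows the lever at (268,207) and the button at (303,215).

```bash
cat > meas.py <<'E'
import cv2,numpy as np
def load(f): return np.load(f)
def cloud(z):
    d=z['d'];K=z['mtx'];v,u=np.mgrid[:d.shape[0],:d.shape[1]]
    P=np.stack([(u-K[0,2])*d/K[0,0],(v-K[1,2])*d/K[1,1],d],-1)
    T=np.linalg.inv(z['world_to_cam']);return P@T[:3,:3].T+T[:3,3]
def ray(z,u,v,h):
    T=np.linalg.inv(z['world_to_cam']);r=T[:3,:3]@np.linalg.solve(z['mtx'],[u,v,1.]);o=T[:3,3]
    return o+r*(h-o[2])/r[2]
E
python3 - <<'E'
from meas import *
W={'scene':dict(box=(225,150,325,220),red=(285,158,303,180),green=(270,152,292,170)),'side':dict(box=(232,180,325,265),red=(255,190,282,220),green=(288,203,318,227))}
for n in W:
    z=load(f'pics/{n}0.npz');P=cloud(z);H=cv2.cvtColor(z['p'],cv2.COLOR_RGB2HSV);h,s,v=[H[...,i].astype(int) for i in range(3)]
    def win(m,b):
        k=np.zeros(m.shape,bool);k[b[1]:b[3],b[0]:b[2]]=1;return m&k&(z['d']>0)
    top=win((abs(P[...,2]-.06)<.006),W[n]['box']).astype(np.uint8)
    c=max(cv2.findContours(top,0,2)[0],key=cv2.contourArea)
    m=np.zeros_like(top);cv2.drawContours(m,[c],-1,1,-1)
    vs,us=np.nonzero(m)
    Q=np.array([ray(z,a,b,.06)[:2] for a,b in zip(us,vs)],np.float32)
    r=cv2.minAreaRect(Q*1000);print(n,'top rect',r,'\n',cv2.boxPoints(r).round(), 'z',P[top>0][:,2].mean())
    for k,m in(('red',((h<8)|(h>172))&(s>170)&(v>90)),('green',(abs(h-65)<18)&(s>150)&(v>80))):
        m=win(m,W[n][k]);p=P[m];vs,us=np.nonzero(m)
        print(k,m.sum(),us.mean(),vs.mean(),'cloud',p.mean(0).round(4),p.min(0).round(4),p.max(0).round(4),'ray',ray(z,us.mean(),vs.mean(),.09 if k=='red' else .07).round(4))
E
```

```text
scene top rect ((602.9205932617188, -18.683792114257812), (134.96240234375, 223.02520751953125), 7.787897109985352) 
 [[ 521.   83.]
 [ 551. -138.]
 [ 685. -120.]
 [ 655.  101.]] z 0.05968607417833658
red 101 292.86138613861385 168.14851485148515 cloud [ 0.5858 -0.0625  0.0908] [ 0.5726 -0.0897  0.0609] [ 0.6428 -0.057   0.1061] ray [ 0.5868 -0.0633  0.09  ]
green 64 280.34375 158.734375 cloud [ 0.6553 -0.0729  0.0794] [ 0.6447 -0.0864  0.0714] [ 0.6765 -0.0611  0.0844] ray [ 0.6678 -0.0822  0.07  ]
side top rect ((608.2081298828125, -29.112144470214844), (129.45071411132812, 227.15460205078125), 7.739616870880127) 
 [[ 529.   75.]
 [ 559. -150.]
 [ 688. -133.]
 [ 657.   92.]] z 0.05989443183994126
red 179 265.9329608938547 205.89385474860336 cloud [ 0.5885 -0.0674  0.0935] [ 0.575  -0.0741  0.0595] [0.6022 0.0275 0.1063] ray [ 0.5889 -0.0609  0.09  ]
green 55 303.05454545454546 214.05454545454546 cloud [ 0.6591 -0.0826  0.0812] [ 0.649  -0.0905  0.0777] [ 0.6705 -0.0722  0.0829] ray [ 0.6624 -0.0627  0.07  ]
```

Both views agree on these positions:
- **Box:** centre about (0.606, -0.024), yaw about 7.75°.
- **Lever:** predicted at (0.586, -0.067), which matches the red mask.
- **Button:** (0.656, -0.078), which matches the green mask.

I'll shut the fingers, align with the box and go above the off side of the lever.

```bash
python3 -m crank '[{"turn":0.086},{"x":1.3,"y":-1.1},{"x":2.6,"y":-2.2},{"x":2.6,"y":-2.2},{"x":2.6,"y":-2.2}]' 0
for i in 1 2 3; do python3 -m crank '[{"x":2.6,"y":-2.2},{"x":2.6,"y":-2.2},{"x":2.6,"y":-2.2},{"x":2.6,"y":-2.2},{"x":2.6,"y":-2.2}]'; done
python3 -m crank '[{"x":2.6,"y":-2.2},{"x":1.3,"y":-1.1},{},{},{}]'
python3 - <<'E'
from plant import manip
import numpy as np
s=manip.state();print(s['time'],s['tool_pos'],s['tool_rot'],s['gripper_width'])
c=np.array([.606,-.024]);a=np.radians(7.75);R=np.array([[np.cos(a),-np.sin(a)],[np.sin(a),np.cos(a)]])
print('box frame',R.T@(s['tool_pos'][:2]-c))
E
```

```text
0.1 [ 0.13745299 -0.60912447  0.23017816] [-9.24633694e-04  9.93854459e-01  1.10690828e-01  5.93502938e-06] 1.00373253801127
box frame [-0.54317183 -0.51659588]schema error: expected keys x, y, z, turn
schema error: expected keys x, y, z, turn
schema error: expected keys x, y, z, turn
schema error: expected keys x, y, z, turn
schema error: expected keys x, y, z, turn
```

All four keys are required, so I'll resend with them.

```bash
cat > st.py <<'E'
from plant import manip
import numpy as np
s=manip.state();c=np.array([.606,-.024]);a=np.radians(7.75);R=np.array([[np.cos(a),-np.sin(a)],[np.sin(a),np.cos(a)]])
q=s['tool_rot']
print('t',s['time'],'box xy mm',(1000*R.T@(s['tool_pos'][:2]-c)).round(1),'z',s['tool_pos'][2].round(4),'yaw',np.degrees(2*np.arctan2(q[2],q[1])).round(2),'F box',(R.T@s['contact_force'][:2]).round(2),s['contact_force'][2].round(2),'w',round(s['gripper_width'],3))
E
python3 -m crank '[{"x":0,"y":0,"z":0,"turn":0.086},{"x":1.3,"y":-1.1,"z":0,"turn":0},{"x":2.6,"y":-2.2,"z":0,"turn":0},{"x":2.6,"y":-2.2,"z":0,"turn":0},{"x":2.6,"y":-2.2,"z":0,"turn":0}]' 0
for i in 1 2 3; do python3 -m crank '[{"x":2.6,"y":-2.2,"z":0,"turn":0},{"x":2.6,"y":-2.2,"z":0,"turn":0},{"x":2.6,"y":-2.2,"z":0,"turn":0},{"x":2.6,"y":-2.2,"z":0,"turn":0},{"x":2.6,"y":-2.2,"z":0,"turn":0}]'; done
python3 -m crank '[{"x":2.6,"y":-2.2,"z":0,"turn":0},{"x":1.3,"y":-1.1,"z":0,"turn":0},{"x":0,"y":0,"z":0,"turn":0},{"x":0,"y":0,"z":0,"turn":0}]'
python3 st.py
```

```text
time: 0.6
tool_pos: [0.2184, -0.519, 0.2308]
tool_rot: [-0.001, 0.998, 0.069, 0.0]
contact_force: [-0.5, 0.3, -0.8]
gripper_width: 0.143
grasp_force: 0.0
time: 1.1
tool_pos: [0.3321, -0.3921, 0.231]
tool_rot: [-0.0, 0.998, 0.069, 0.0]
contact_force: [-0.0, -0.7, -0.5]
gripper_width: 0.0
grasp_force: 0.0
time: 1.6
tool_pos: [0.4457, -0.2655, 0.231]
tool_rot: [-0.0, 0.998, 0.069, -0.0]
contact_force: [-0.2, -0.0, 0.6]
gripper_width: -0.001
grasp_force: 0.0
time: 2.1
tool_pos: [0.5592, -0.1389, 0.231]
tool_rot: [-0.0, 0.998, 0.069, -0.0]
contact_force: [0.0, -0.4, 0.6]
gripper_width: -0.0
grasp_force: 0.0
time: 2.5
tool_pos: [0.5925, -0.1032, 0.231]
tool_rot: [0.0, 0.998, 0.068, -0.001]
contact_force: [-0.0, -0.2, -0.2]
gripper_width: -0.004
grasp_force: 0.0
t 2.5 box xy mm [-24.  -76.7] z 0.231 yaw 7.85 F box [-0.03 -0.17] -0.15 w -0.004
```

Run:
```python
from plant import manip
import cv2,numpy as np
m=manip.camera_model("wrist");p,d=manip.grab_frame("wrist");cv2.imwrite("pics/wrist0.png",p[...,::-1]);np.savez("pics/wrist0.npz",p=p,d=d,**m)
```

```text
(no output)
```

View pics/wrist0.png

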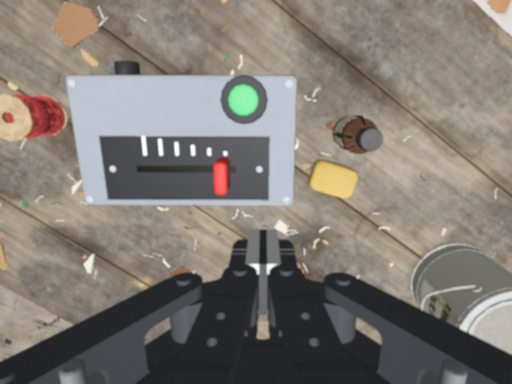

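The wrist view shows the whole box, with corners about (68,76), (297,76), (293,204) and (87,204). The lever is at (221,177) in the off position, the button at (243,99), and the bottle and wax are well to the right. I'll refine the box pose from this view.

Run:
```python
from meas import *
z=load('pics/wrist0.npz');P=cloud(z);H=cv2.cvtColor(z['p'],cv2.COLOR_RGB2HSV);h,s,v=[H[...,i].astype(int) for i in range(3)]
k=np.zeros(h.shape,bool);k[60:215,60:305]=1
top=(k&(abs(P[...,2]-.06)<.006)).astype(np.uint8)
c=max(cv2.findContours(top,0,2)[0],key=cv2.contourArea)
Q=np.array([ray(z,*q[0],.06)[:2] for q in c],np.float32)*1000
r=cv2.minAreaRect(Q);print(r,cv2.boxPoints(r).round(1).tolist())
C=np.array([606,-24.]);a=np.radians(7.75);R=np.array([[np.cos(a),-np.sin(a)],[np.sin(a),np.cos(a)]])
def b(p): return (R.T@(np.asarray(p)[:2]*1000-C)).round(1)
for n,m,hh in(('red',((h<8)|(h>172))&(s>170)&(v>90),.105),('green',(abs(h-65)<18)&(s>150)&(v>80),.08)):
    m=m&k;vs,us=np.nonzero(m);t=m&(P[...,2]>hh-.008);q=P[t]
    print(n,'top z',np.percentile(q[:,2],[50,98]).round(4),'mean',q.mean(0).round(4),'box',b(q.mean(0)),'extent',[b(x) for x in(q.min(0),q.max(0))],t.sum())
# fingertips: grey pixels
T=z['world_to_cam'];
```

```text
((610.2442016601562, -22.32415771484375), (127.1478271484375, 217.47775268554688), 7.8906779289245605) [[532.2999877929688, 76.69999694824219], [562.2000122070312, -138.8000030517578], [688.0999755859375, -121.30000305175781], [658.2999877929688, 94.0999984741211]]
red top z [0.1034 0.1054] mean [ 0.5939 -0.0655  0.103 ] box [-17.6 -39.5] extent [array([-35.4, -43.3]), array([ -5.3, -34.2])] 161Traceback (most recent call last):
  File "<stdin>", line 12, in <module>
    return _quantile_unchecked(
        a, q, axis, out, overwrite_input, method, keepdims, weights)
    return _ureduce(a,
                    func=_quantile_ureduce_func,
    ...<5 lines>...
                    overwrite_input=overwrite_input,
                    method=method)
    r = func(a, **kwargs)
    result = _quantile(arr,
                       quantiles=q,
    ...<2 lines>...
                       out=out,
                       weights=wgt)
    slices_having_nans = np.isnan(arr[-1, ...])
                                  ~~~^^^^^^^^^
IndexError: index -1 is out of bounds for axis 0 with size 0
```

```bash
sed -i 's/\.606,-\.024/.609,-.023/;s/7\.75/7.8/' st.py
python3 -m crank '[{"x":0.2,"y":0,"z":2.5,"turn":0},{"x":0,"y":0,"z":3.5,"turn":0},{"x":0,"y":0,"z":3.5,"turn":0},{"x":0,"y":0,"z":3.5,"turn":0},{"x":0,"y":0,"z":2,"turn":0}]' >/dev/null
python3 -m crank '[{"x":0,"y":0,"z":0,"turn":0},{"x":0,"y":0,"z":0,"turn":0},{"x":0,"y":0,"z":0,"turn":0}]' >/dev/null; python3 st.py
python3 -m crank '[{"x":0,"y":-0.3,"z":0,"turn":0},{"x":0,"y":-0.3,"z":0,"turn":0},{"x":0,"y":-0.3,"z":0,"turn":0},{"x":0,"y":0,"z":0,"turn":0},{"x":0,"y":0,"z":0,"turn":0}]' >/dev/null; python3 st.py
```

```text
t 3.35 box xy mm [-23.6 -78.5] z 0.0837 yaw 7.74 F box [0.01 0.04] 0.6 w 0.001
t 3.85 box xy mm [-24.6 -68.2] z 0.0814 yaw 7.8 F box [ 1.72 -0.1 ] -0.0 w 0.005
```

```bash
for i in 1 2 3 4 5; do python3 -m crank '[{"x":0,"y":-0.2,"z":0,"turn":0},{"x":0,"y":0,"z":0,"turn":0},{"x":0,"y":0,"z":0,"turn":0}]' >/dev/null; python3 st.py; done
```

```text
t 4.15 box xy mm [-24.6 -66.4] z 0.0812 yaw 7.78 F box [ 0.6 -0.2] -0.5 w 0.001
t 4.45 box xy mm [-24.6 -64.4] z 0.0813 yaw 7.79 F box [-0.54 -0.31] -0.49 w -0.001
t 4.75 box xy mm [-24.6 -62.4] z 0.0813 yaw 7.79 F box [0.27 0.47] -0.06 w 0.004
t 5.05 box xy mm [-24.6 -60.4] z 0.0813 yaw 7.79 F box [0.42 0.46] -0.25 w -0.0
t 5.35 box xy mm [-24.6 -58.6] z 0.0814 yaw 7.78 F box [ 0.02 -1.1 ] -0.84 w 0.003
```

```bash
for i in 1 2 3 4 5 6 7 8; do python3 -m crank '[{"x":0,"y":-0.1,"z":0,"turn":0},{"x":0,"y":0,"z":0,"turn":0},{"x":0,"y":0,"z":0,"turn":0}]' >/dev/null; python3 st.py; done
```

```text
t 5.65 box xy mm [-24.6 -57.9] z 0.0814 yaw 7.78 F box [-0.78 -4.27] -0.72 w 0.005
t 5.95 box xy mm [-24.6 -56.9] z 0.0814 yaw 7.78 F box [-0.11 -5.57] -1.33 w -0.001
t 6.25 box xy mm [-24.6 -56.2] z 0.0814 yaw 7.77 F box [ 0.24 -5.79] -0.94 w -0.002
t 6.55 box xy mm [-24.6 -55.5] z 0.0814 yaw 7.77 F box [ 0.25 -6.23] -0.99 w -0.001
t 6.85 box xy mm [-24.6 -54.5] z 0.0814 yaw 7.78 F box [-0.67 -6.41] -1.95 w -0.002
t 7.15 box xy mm [-24.5 -53.1] z 0.0814 yaw 7.78 F box [ 1.19 -4.56] -0.93 w 0.001
t 7.45 box xy mm [-24.7 -50.6] z 0.0812 yaw 7.78 F box [ 0.36 -0.15] -0.56 w -0.002
t 7.75 box xy mm [-24.7 -50. ] z 0.0812 yaw 7.8 F box [-0.13  0.02] 0.27 w -0.005
```

```bash
python3 -m crank '[{"x":0,"y":-0.2,"z":0,"turn":0},{"x":0,"y":-0.2,"z":0,"turn":0},{"x":0,"y":-0.2,"z":0,"turn":0},{"x":0,"y":0,"z":0,"turn":0},{"x":0,"y":0,"z":0,"turn":0}]' >/dev/null; python3 st.py; for i in 1 2 3 4 5 6 7 8 9; do python3 -m crank '[{"x":0,"y":-0.1,"z":0,"turn":0},{"x":0,"y":0,"z":0,"turn":0},{"x":0,"y":0,"z":0,"turn":0}]' >/dev/null; python3 st.py; done
```

```text
t 8.25 box xy mm [-24.6 -44.4] z 0.0813 yaw 7.79 F box [ 0.21 -0.32] 0.28 w 0.004
t 8.55 box xy mm [-24.6 -43.5] z 0.0814 yaw 7.78 F box [-0.08 -0.41] -0.59 w -0.001
t 8.85 box xy mm [-24.6 -42.7] z 0.0814 yaw 7.78 F box [ 0.51 -2.12] -0.2 w -0.0
t 9.15 box xy mm [-24.6 -41.8] z 0.0813 yaw 7.78 F box [-0.14 -3.49] -0.33 w -0.004
t 9.45 box xy mm [-24.6 -40.9] z 0.0814 yaw 7.78 F box [ 0.5  -5.01] -0.59 w -0.002
t 9.75 box xy mm [-24.6 -40.1] z 0.0814 yaw 7.78 F box [-0.47 -6.38] -1.19 w 0.003
t 10.05 box xy mm [-24.6 -39.4] z 0.0814 yaw 7.78 F box [ 0.87 -6.92] -2.02 w -0.002
t 10.35 box xy mm [-24.6 -38.4] z 0.0814 yaw 7.78 F box [ 1.36 -6.95] -1.86 w 0.001
t 10.65 box xy mm [-24.6 -37. ] z 0.0813 yaw 7.78 F box [ 0.22 -5.38] -0.02 w -0.0
t 10.95 box xy mm [-24.6 -34.6] z 0.0813 yaw 7.78 F box [0.25 0.8 ] 0.18 w 0.0
```

Second click reached, exactly as predicted. For the third I expect contact at about -27 and the snap near -19.

```bash
python3 -m crank '[{"x":0,"y":-0.2,"z":0,"turn":0},{"x":0,"y":-0.2,"z":0,"turn":0},{"x":0,"y":-0.2,"z":0,"turn":0},{"x":0,"y":0,"z":0,"turn":0},{"x":0,"y":0,"z":0,"turn":0}]' >/dev/null; python3 st.py; for i in 1 2 3 4 5 6 7 8; do python3 -m crank '[{"x":0,"y":-0.1,"z":0,"turn":0},{"x":0,"y":0,"z":0,"turn":0},{"x":0,"y":0,"z":0,"turn":0}]' >/dev/null; python3 st.py; done
```

```text
t 11.45 box xy mm [-24.6 -29.2] z 0.0813 yaw 7.8 F box [-0.02 -0.75] -0.79 w -0.0
t 11.75 box xy mm [-24.6 -28.5] z 0.0813 yaw 7.77 F box [-0.25  0.08] 0.21 w 0.0
t 12.05 box xy mm [-24.6 -27.4] z 0.0813 yaw 7.78 F box [-0.38  0.62] 0.96 w -0.0
t 12.35 box xy mm [-24.6 -26.7] z 0.0813 yaw 7.78 F box [ 0.2  -1.98] 0.7 w 0.001
t 12.65 box xy mm [-24.6 -25.9] z 0.0814 yaw 7.78 F box [ 0.29 -5.14] -0.75 w 0.002
t 12.95 box xy mm [-24.6 -24.9] z 0.0814 yaw 7.78 F box [ 0.12 -4.69] -0.86 w -0.0
t 13.25 box xy mm [-24.6 -24.2] z 0.0814 yaw 7.78 F box [ 0.41 -6.21] -0.74 w -0.003
t 13.55 box xy mm [-24.6 -23.4] z 0.0814 yaw 7.77 F box [-0.48 -6.19] -1.62 w 0.002
t 13.85 box xy mm [-24.6 -22.4] z 0.0814 yaw 7.78 F box [ 0.63 -6.66] -1.34 w -0.002
```

```bash
for i in 1 2; do python3 -m crank '[{"x":0,"y":-0.1,"z":0,"turn":0},{"x":0,"y":0,"z":0,"turn":0},{"x":0,"y":0,"z":0,"turn":0}]' >/dev/null; python3 st.py; done
```

```text
t 14.15 box xy mm [-24.6 -21. ] z 0.0814 yaw 7.77 F box [-0.01 -5.44] 0.42 w 0.0
t 14.45 box xy mm [-24.7 -18.6] z 0.0812 yaw 7.78 F box [0.01 0.25] -0.16 w 0.001
```

```bash
python3 -m crank '[{"x":0,"y":0.7,"z":0,"turn":0},{"x":0,"y":0.8,"z":0,"turn":0},{"x":0,"y":0,"z":-3.5,"turn":0},{"x":0,"y":0,"z":-3.5,"turn":0},{"x":0,"y":0,"z":-2,"turn":0}]' >/dev/null
python3 -m crank '[{"x":2.2,"y":0.8,"z":0,"turn":0},{"x":2.2,"y":0.9,"z":0,"turn":0},{"x":2.2,"y":0.9,"z":0,"turn":0},{"x":0,"y":0,"z":0,"turn":0},{"x":0,"y":0,"z":0,"turn":0}]' >/dev/null; python3 st.py
python3 - <<'E'
from plant import manip
import cv2,numpy as np
m=manip.camera_model("wrist");p,d=manip.grab_frame("wrist");cv2.imwrite("pics/wrist1.png",p[...,::-1]);np.savez("pics/wrist1.npz",p=p,d=d,**m)
from meas import *
z=load('pics/wrist1.npz');P=cloud(z);H=cv2.cvtColor(p,cv2.COLOR_RGB2HSV);h,s,v=[H[...,i].astype(int) for i in range(3)]
C=np.array([609,-23.]);a=np.radians(7.8);R=np.array([[np.cos(a),-np.sin(a)],[np.sin(a),np.cos(a)]])
B=(P[...,:2]*1000-C)@R
near=(abs(B[...,0])<66)&(abs(B[...,1])<108)
for n,t in(('red',((h<8)|(h>172))&(s>170)&(P[...,2]>.095)&near),('green',(abs(h-65)<18)&(s>150)&(P[...,2]>.065)&near)):
    print(n,t.sum(),B[t].mean(0).round(1),B[t].min(0).round(1),B[t].max(0).round(1),'z',np.median(P[t][:,2]).round(4) if t.any() else 0)
E
```

```text
t 15.45 box xy mm [ 41.1 -60.8] z 0.1708 yaw 7.75 F box [-0.34  0.08] -0.02 w -0.002
red 153 [-8.1  6. ] [-17.3 -30.9] [53.5 13.7] z 0.1022<stdin>:10: RuntimeWarning: Mean of empty slice.
  ret = um.true_divide(
Traceback (most recent call last):
ValueError: zero-size array to reduction operation minimum which has no identity
```

View pics/wrist1.png

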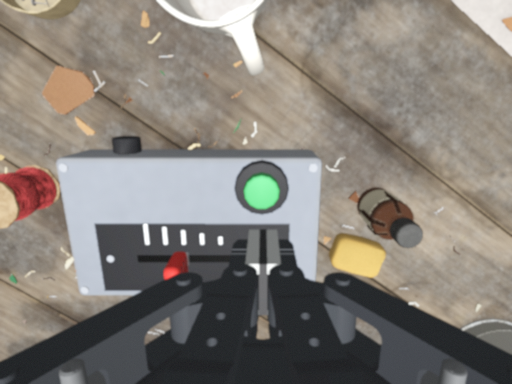

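The lever sits at (177,265), under the third line at about (183,236); its measured y of about 6–8 mm matches notch 3. The button is at (262,192), and I'll check its position by casting a ray.

Run:
```python
from meas import *
for f in('wrist0','wrist1'):
    z=load(f'pics/{f}.npz');m=cv2.inRange(cv2.cvtColor(z['p'],cv2.COLOR_RGB2HSV),(47,120,80),(83,255,255))
    c=max(cv2.findContours(m,0,2)[0],key=cv2.contourArea);(u,v),r=cv2.minEnclosingCircle(c)
    C=np.array([609,-23.]);a=np.radians(7.8);R=np.array([[np.cos(a),-np.sin(a)],[np.sin(a),np.cos(a)]])
    for h in(.07,.08):
        p=ray(z,u,v,h);print(f,u,v,r,h,p.round(4),(p[:2]*1000-C)@R,cloud(z)[int(v),int(u)].round(4))
```

```text
wrist0 243.0 99.54838562011719 15.580613136291504 0.07 [ 0.6593 -0.0748  0.07  ] [ 42.84018198 -58.19353859] [ 0.6598 -0.0755  0.0825]
wrist0 243.0 99.54838562011719 15.580613136291504 0.08 [ 0.6594 -0.0754  0.08  ] [ 42.79138873 -58.78909813] [ 0.6598 -0.0755  0.0825]
wrist1 261.1979675292969 190.74276733398438 17.749526977539062 0.07 [ 0.6571 -0.0758  0.07  ] [ 40.49514905 -58.79624449] [ 0.6611 -0.0751  0.0822]
wrist1 261.1979675292969 190.74276733398438 17.749526977539062 0.08 [ 0.6599 -0.0754  0.08  ] [ 43.33222066 -58.84858245] [ 0.6611 -0.0751  0.0822]
```

```bash
python3 -m crank '[{"x":0.15,"y":-0.2,"z":2.2,"turn":0},{"x":0,"y":0,"z":3,"turn":0},{"x":0,"y":0,"z":2.5,"turn":0},{"x":0,"y":0,"z":0.6,"turn":0},{"x":0,"y":0,"z":0,"turn":0}]' >/dev/null
python3 -m crank '[{"x":0,"y":0,"z":0,"turn":0},{"x":0,"y":0,"z":0,"turn":0}]' >/dev/null; python3 st.py
for i in 1 2 3 4 5 6; do python3 -m crank '[{"x":0,"y":0,"z":0.1,"turn":0},{"x":0,"y":0,"z":0,"turn":0},{"x":0,"y":0,"z":0,"turn":0}]' >/dev/null; python3 st.py; done
```

```text
t 16.2 box xy mm [ 44.1 -58.9] z 0.0907 yaw 7.78 F box [-0.39  1.27] 0.15 w -0.003
t 16.5 box xy mm [ 43.1 -58.5] z 0.0878 yaw 7.78 F box [-0.57  0.16] 0.25 w -0.001
t 16.8 box xy mm [ 42.8 -58.4] z 0.0862 yaw 7.78 F box [ 0.85 -0.34] -0.37 w 0.0
t 17.1 box xy mm [ 42.8 -58.4] z 0.0852 yaw 7.78 F box [-0.19 -0.23] 0.15 w 0.001
t 17.4 box xy mm [ 42.8 -58.4] z 0.0843 yaw 7.78 F box [0.02 0.17] -0.06 w -0.0
t 17.7 box xy mm [ 42.9 -58.4] z 0.0833 yaw 7.78 F box [-0.07 -0.82] 0.0 w 0.005
t 18.0 box xy mm [ 42.8 -58.4] z 0.0822 yaw 7.78 F box [ 0.73 -0.2 ] -0.58 w 0.0
```

```bash
for i in 1 2 3 4 5 6 7; do python3 -m crank '[{"x":0,"y":0,"z":0.1,"turn":0},{"x":0,"y":0,"z":0,"turn":0},{"x":0,"y":0,"z":0,"turn":0}]' >/dev/null; python3 st.py; done
```

```text
t 18.3 box xy mm [ 43.  -58.5] z 0.0816 yaw 7.78 F box [-0.7  -0.08] 1.44 w -0.004
t 18.6 box xy mm [ 43.  -58.5] z 0.0805 yaw 7.78 F box [-0.53  1.68] 2.48 w -0.0
t 18.9 box xy mm [ 43.  -58.5] z 0.0795 yaw 7.78 F box [-1.17  0.57] 3.25 w 0.003
t 19.2 box xy mm [ 43.  -58.5] z 0.0785 yaw 7.78 F box [-0.86  0.11] 3.47 w -0.0
t 19.5 box xy mm [ 43.  -58.5] z 0.0775 yaw 7.78 F box [-0.98 -0.25] 3.95 w -0.0
t 19.8 box xy mm [ 43.  -58.5] z 0.0765 yaw 7.79 F box [-0.15 -0.61] 3.23 w -0.002
t 20.1 box xy mm [ 43.  -58.5] z 0.076 yaw 7.78 F box [-2.52  1.49] 6.75 w 0.001
```

The force is starting to rise past the spring, so I'll push a little further to confirm the bottom stop.

```bash
for i in 1 2; do python3 -m crank '[{"x":0,"y":0,"z":0.1,"turn":0},{"x":0,"y":0,"z":0,"turn":0},{"x":0,"y":0,"z":0,"turn":0}]' >/dev/null; python3 st.py; done
```

```text
t 20.4 box xy mm [ 43.1 -58.5] z 0.076 yaw 7.79 F box [-5.67  0.73] 11.99 w 0.001
t 20.7 box xy mm [ 43.1 -58.5] z 0.0759 yaw 7.79 F box [-6.64  1.89] 15.02 w -0.002
```

The button is on its bottom stop: z is steady at 0.076 while the force has risen to 15 N. I'll raise the tool clear and check.

```bash
python3 -m crank '[{"x":0,"y":0,"z":-0.5,"turn":0},{"x":0,"y":0,"z":-1.5,"turn":0},{"x":0,"y":0,"z":-3,"turn":0},{"x":0,"y":0,"z":-3,"turn":0},{"x":0,"y":0,"z":-3,"turn":0}]' >/dev/null
python3 -m crank '[{"x":-3,"y":2,"z":-2,"turn":0},{"x":-3,"y":2,"z":-2,"turn":0},{"x":-2,"y":1,"z":-1,"turn":0},{"x":0,"y":0,"z":0,"turn":0},{"x":0,"y":0,"z":0,"turn":0}]' >/dev/null; python3 st.py
python3 - <<'E'
from plant import manip
from meas import *
m=manip.camera_model("wrist");p,d=manip.grab_frame("wrist");cv2.imwrite("pics/wrist2.png",p[...,::-1])
z=dict(m,d=d);P=cloud(z);H=cv2.cvtColor(p,cv2.COLOR_RGB2HSV)
C=np.array([609,-23.]);a=np.radians(7.8);R=np.array([[np.cos(a),-np.sin(a)],[np.sin(a),np.cos(a)]])
B=(P[...,:2]*1000-C)@R;near=(abs(B[...,0])<66)&(abs(B[...,1])<108)&(P[...,2]<.12)
g=(cv2.inRange(H,(47,120,80),(83,255,255))>0)&near;print('button z',np.median(P[g][:,2]))
r=((H[...,0]<8)|(H[...,0]>172))&(H[...,1]>170)&(P[...,2]>.095)&near;print('lever y mm',np.median(B[r][:,1]))
E
```

```text
t 21.7 box xy mm [ -37.3 -108.4] z 0.2331 yaw 7.74 F box [ 0.35 -0.63] -0.7 w 0.0
button z 0.08143941676558819
lever y mm 3.9018017520932347
```

View pics/wrist2.png

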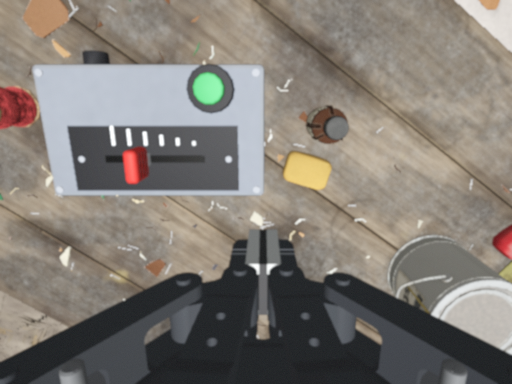

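The lever at (135,165) is over the third mark at (145,139), allowing for parallax. The button is back up, with its top at 0.081, and the bottle, wax block and spool haven't moved.

```bash
python3 -c "from plant import manip; print(manip.job_done())"
```

```text
the job is handed in; nothing more can be done
None
```

I pushed the lever to its third notch, pressed the green button right down and let it come back up, left the bottle, spool and wax block where they stood, and handed the job in at about 22 s.

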